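# Coast check of a lens-pin carousel

### The arm

A 6-joint arm with a two-finger parallel gripper is mounted at the origin on the work surface. World frame = base frame: x ahead of the robot, y to its left, z up, the work surface at z = 0. Lengths are in m, angles in rad, forces in N, time in s.
With the tool pointing down it reaches from about 0.3 to 0.875 m from the base axis. Payload 4.2 kg.
Tool frame: the origin (TCP) lies between the finger pads, 19 mm behind the fingertips; this is the grasp point; z points along the fingers, y is the line along which they close (so a half turn about z gives the same grasp; the last joint's range is limited). The gripper opens to 85 mm and grips with 20 to 120 N. Pads are 22 mm wide; open, the fingers measure 114 mm over their backs; the gripper's body (76 mm by 85 mm) begins 54 mm behind the grasp point. The pads swing forward as they close: fully open they stand 13 mm farther back than shut.
Start: joints at [-1.231, 0.32, 1.565, -0, 1.257, -0.02], TCP at [0.202, -0.538, 0.25] pointing down, gripper open.
Joint ranges: [-3.11, 3.11], [-0.84, 2.01], [0.21, 2.61], [-1.34, 4.49], [0.05, 2.63], [-2.56, 2.56]. Speed limits (rad/s): [2.57, 2.57, 3.14, 3.14, 3.14, 3.14].

### API

Orientations are given as a rotation vector (axis times angle).
In Python, from bench import arm gives the robot as it stands.
- The arm moves only by the tool move_arm, never from a script. Its argument "rows" is text: rows parted by semicolons, each of 5 numbers parted by spaces: the opening, from -1 (shut) to 1 (fully open), then the shift along the tool's x, y, z normalised to -1 to 1, where 1 is 0.2 m, then the turn about the tool's z normalised to -1 to 1, where 1 is 90 degrees. In form: gripper tx ty tz turn; .... A call has 1 to 8 rows; each row is the pose to reach, as a shift and turn from the pose commanded when the call began, along the tool's axes at that moment; what a row does not reach only later rows make up. A row lasts 1/12 s, in which the tool goes at most 41.7 mm and 7.16 degrees, less where a joint would pass 70% of its speed; a pose out of reach is approached as far as the arm can. A call with a number of a shift or a turn outside -1 to 1 is refused whole. A call with a gripper value outside its range is refused whole. The fingers move at their own pace and stop on an object; "newtons" is the grip in N (left out, the last holds). Time passes only in rows, so rows that repeat a pose let the fingers close. It gives the time, the measured TCP pose, the force, the opening and the grip force at its end, in the units of the state.
- arm.sense(): the state, without advancing time (a new reading comes with each control period).
- arm.grab_frame(name): name is "scene" or "top"; returns the picture (400x640x3 uint8, red, green, blue); there is no depth.
- arm.get_calibration(name): a dict with "fovy" (degrees; the focal length in pixels is half the picture's height over the tangent of half this angle, whatever the lens; pixels are square), "cx", "cy" (the principal point, pixels), "dist" ([k1, k2, p1, p2, k3] as OpenCV has them; the pictures are not rectified), "R" (3x3) and "t" (3): a world point X has camera coordinates R X + t. Camera axes: x right, y down, z forward; pixel columns grow to the right and rows downward; lengths in m; the calibration is good to about 2 mm. A picture is of the moment at which its call begins. get_calibration takes no time and is no camera call.
- arm.hand_in(): hands the job in; it is judged then, once.
The state is a dict: "clock": time; "q": joint angles; "qvel": joint speeds; "joint_torque": joint torques, N m; "tcp_pos": TCP position; "tool_rot": TCP orientation; "contact_force": force on the tool from outside, world axes, zero at the start; "wrist_torque": the same for the moment, N m; "width": finger opening in m; "gripper_force": force on a finger pad.
Only numpy, scipy, OpenCV 4.12 (cv2) and the standard library are available. Lean on these libraries where they do the work, as an engineer would, in place of code of your own. Each camera call takes 0.05 s, during which the arm holds its last target. There are 200 camera calls.

### The job

Check that the loading carousel runs freely: take it by its red handle, set it turning anticlockwise (seen from above) at about one turn in four seconds, and let it go. While it coasts, keep your open fingers around the travelling handle without touching it for a good seven seconds, ready to catch it; then close on the handle, bring the carousel gently to a standstill without jerking it backwards, and let go so that it stays at rest. Never spin it faster than one turn in two seconds, and leave the other things on the bench alone.

Things in the scene. Friction and masses are not known exactly. Their poses are not given: they have to be found in the camera images.
- stage: fixed machine base carrying the carousel: dark steel base plate 280 x 250 x 25 mm, on it a black cross stage with two motors sticking out to its +x and +y (197 mm from the middle, below 95 mm height), bolted down; 101 mm tall up to the carousel plate. Origin on the bench, on the carousel's vertical axis
- carousel (a joint): angle of the carousel about its vertical axis (rad, unwrapped, no stops; grows anticlockwise from above; at 0 the handle is towards the base's +x). Nominal mass 10.3 kg, inertia 0.068 kg m2, hidden variation up to 30 percent. Low-friction ball bearing: drag about 0.0034 N m plus 0.0032 N m per rad/s, so it loses very roughly a tenth of its speed per second
- handle: red handle standing upright on the carousel near its rim: cylinder 30 mm in diameter, 40 mm tall, spinning freely on its own vertical axle (12 mm stem), so a gripper holding it need not turn with the carousel. Underside 168 mm, top 208 mm above the bench; axle 85 mm from the carousel's axis. Origin: centre of the underside
- handle_mid (a point): middle of the red handle, on its axle, 20 mm below its top, 188 mm above the bench: the place to grip and to follow. Fingertips up to 35 mm below it stay clear of the pins. It gives way easily: a finger that touches first or leaves last pushes the carousel on; fingers that close and open along the radius (towards the hub) do not
- hub (a point): top centre of the carousel's steel hub, on the axis of rotation, 143 mm above the bench. The carousel is a copper-coated steel plate, 230 mm in diameter, 30 mm thick, its top 131 mm above the bench, with 15 pins (14 mm diameter, 20 mm tall, steel, one blue) and the handle evenly spaced on a circle of 85 mm radius
- ref_pin (a point): top centre of the only blue pin, 151 mm above the bench, on the far side of the hub exactly across from the handle (85 mm from the axis): shows where the handle is when the gripper hides it
- pin_rack: bystander: loose aluminium double plate on short posts, 212 x 140 mm, 54 mm tall with its rows of steel pins. Origin at the centre of its underside
- empty_rack: bystander: loose empty drilled aluminium double plate on short posts, 188 x 116 mm, 42 mm tall. Origin at the centre of its underside
- solvent: bystander: loose white plastic bottle with a red cap, 60 mm in diameter, 150 mm tall, standing. Origin at the centre of its underside
- driver: bystander: loose screwdriver lying on the bench

How it is judged:
On the way, in this order (a step that is already met when the one before it is completed fails the run):
1. the fingers drive the handle until the carousel turns anticlockwise at more than 1.1 rad/s (velocity of joint carousel above 1.1 rad/s and contact force between the fingers and handle above 0.5 N), for 0.05 s.
2. for 6 s on end the carousel coasts over 0.5 rad/s, untouched, with the TCP within 20 mm of the handle's axle and from 15 mm below to 28 mm above the handle's middle (velocity of joint carousel above 0.5 rad/s and contact force between each of the fingers, the arm and stage below 0.3 N and horizontal distance between the grasp point and handle_mid below 0.02 m and z of the grasp point in the frame of handle_mid between -0.015 and 0.028 m), for 6 s.
3. the fingers hold the handle and the carousel stands still (under 0.06 rad/s) (contact force between the fingers and handle above 1 N and velocity of joint carousel between -0.06 and 0.06 rad/s), for 0.2 s.
At the end, for the whole second after the job is handed in: the handle is let go, nothing of the robot touches the carousel or its base, and the carousel is at rest (under 0.05 rad/s) (velocity of joint carousel between -0.05 and 0.05 rad/s and contact force between each of the fingers, the arm and stage below 0.1 N).
It fails at once if the carousel spins faster than 3.1 rad/s (one turn in two seconds) (velocity of joint carousel above 3.1 rad/s).
It fails at once if the carousel is thrown backwards (clockwise) faster than 0.8 rad/s (velocity of joint carousel below -0.8 rad/s).
It fails at once if another thing on the bench is moved by more than 20 mm (distance of any of pin_rack, empty_rack, solvent, driver from where it was at the start of the episode above 0.02 m).
It also fails if it takes over 58 s, if anything falls off the work surface, if the arm or the gripper's body presses on something with over 40 N, if the wrist force passes 120 N, or if a joint passes its speed limit or range.

## Working session

There is one attempt and no reset: what is moved stays moved. The work goes in short steps, Python scripts to look and compute and a tool call to move; the robot and the scene stay as the last step left them, time stands still between calls to the robot, and variables do not carry over. Pictures are saved under pics/ and viewed, at most 10 in all, crops included, and the job is handed in when it is done.

Besides the shell and the picture viewer there is one more tool, called after "Request:" as name(argument=value, ...) on one line, values as JSON. move_arm: Moves the arm, as the interface text tells. Its arguments: {"type":"object","properties":{"rows":{"type":"string"},"newtons":{"type":"number"}},"required":["rows"]}

```bash
mkdir -p pics
python3 - <<'E'
from bench import arm
import cv2
for n in("scene","top"):
    f=arm.grab_frame(n); cv2.imwrite(f"pics/{n}0.png",f[:,:,::-1]); c=arm.get_calibration(n); print(n,c)
s=arm.sense();print(s)
E
```

```text
scene {'fovy': 42.44328393957289, 'cx': 311.578904705814, 'cy': 201.29953733424912, 'dist': array([0.03121419, 0.        , 0.        , 0.        , 0.        ]), 'R': array([[ 0.28521737,  0.95838237,  0.01242092],
       [ 0.62791861, -0.17704813, -0.75787345],
       [-0.72413346,  0.223958  , -0.65228333]]), 't': array([-0.15871033, -0.21063713,  2.32828538])}
top {'fovy': 53.10534053838843, 'cx': 315.9572854544057, 'cy': 197.04036826035224, 'dist': array([0.01875738, 0.        , 0.        , 0.        , 0.        ]), 'R': array([[ 0.05602262, -0.99841127, -0.0060328 ],
       [-0.97296777, -0.05323709, -0.22472101],
       [ 0.22404282,  0.01845918, -0.97440447]]), 't': array([-0.01247648,  0.55793327,  1.18880645])}
{'clock': 0.1, 'q': array([-1.23100294e+00,  3.20246371e-01,  1.56557204e+00,  4.63472840e-06,
        1.25737455e+00, -1.99888124e-02]), 'qvel': array([-0.00141908, -0.00063868, -0.00414504,  0.00166554, -0.00044636,
       -0.00030033]), 'joint_torque': array([-2.21857013e-04, -4.16410518e+01, -2.34703910e+01,  1.18137555e-05,
        4.81933370e-03,  1.57137254e-05]), 'tcp_pos': array([ 0.20231707, -0.53781012,  0.2492499 ]), 'tool_rot': array([-3.08934263e+00, -5.61816379e-01,  3.93213153e-04]), 'contact_force': array([ 0.47556798, -0.66879903,  0.18886576]), 'wrist_torque': array([ 0.04238193, -0.01368688,  0.02296176]), 'gripper_force': 0.0, 'width': 0.08569102702785704}
```

View pics/scene0.png

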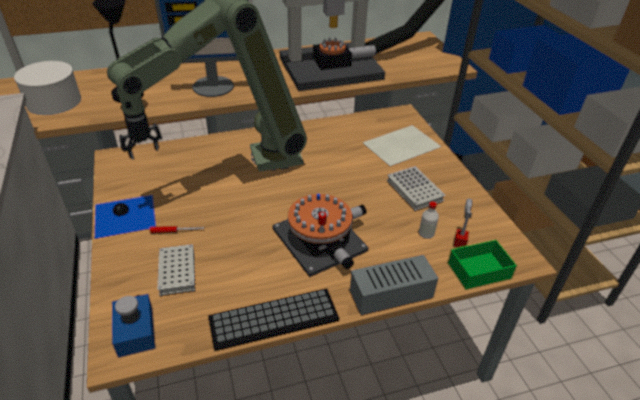

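View pics/top0.png

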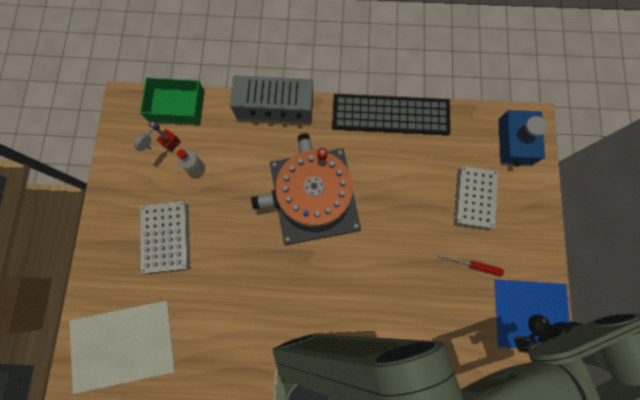

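The carousel is in the top view with its hub near (314,186), handle (322,154) and blue pin (306,213). The bystanders are well away from it. Next I'll view an enlarged crop and do the back-projection.

```bash
cat > h.py <<'E'
import numpy as np, cv2
from bench import arm
def ray(n,uv,z):
    c=arm.get_calibration(n); f=200/np.tan(np.radians(c["fovy"]/2))
    K=np.array([[f,0,c["cx"]],[0,f,c["cy"]],[0,0,1.]])
    p=cv2.undistortPoints(np.array([[uv]],float),K,np.array(c["dist"]))[0,0]
    R=np.array(c["R"]);o=-R.T@c["t"];d=R.T@np.array([p[0],p[1],1]);return o+d*(z-o[2])/d[2]
def proj(n,X):
    c=arm.get_calibration(n); f=200/np.tan(np.radians(c["fovy"]/2))
    K=np.array([[f,0,c["cx"]],[0,f,c["cy"]],[0,0,1.]])
    return cv2.projectPoints(np.array([X],float),cv2.Rodrigues(np.array(c["R"]))[0],np.array(c["t"]),K,np.array(c["dist"]))[0][0,0]
E
python3 - <<'E'
from h import *
im=cv2.imread("pics/top0.png")
c=cv2.resize(im[130:250,255:375],None,fx=5,fy=5,interpolation=cv2.INTER_CUBIC);cv2.imwrite("pics/c0.png",c)
for uv,z,n in(((314,186),.143,"hub"),((322,153),.208,"handle"),((306,213),.151,"blue")):print(n,ray("top",uv,z))
s=cv2.imread("pics/scene0.png")
c=cv2.resize(s[180:280,260:380],None,fx=5,fy=5,interpolation=cv2.INTER_CUBIC);cv2.imwrite("pics/c1.png",c)
# plate-colour ellipse
hsv=cv2.cvtColor(im,cv2.COLOR_BGR2HSV);m=cv2.inRange(hsv,(4,120,90),(14,255,255));m[:130]=0;m[250:]=0;m[:,:255]=0;m[:,375:]=0
cn=max(cv2.findContours(m,0,1)[0],key=cv2.contourArea);e=cv2.fitEllipse(cv2.convexHull(cn));print(e,ray("top",e[0],.131))
E
```

```text
hub [0.57246792 0.02453283 0.143     ]
handle [0.65314048 0.00577224 0.208     ]
blue [0.48900641 0.04273665 0.151     ]
((313.9836120605469, 186.18357849121094), (76.46119689941406, 78.10664367675781), 35.889488220214844) [0.57500838 0.02485681 0.131     ]
```

View pics/c0.png

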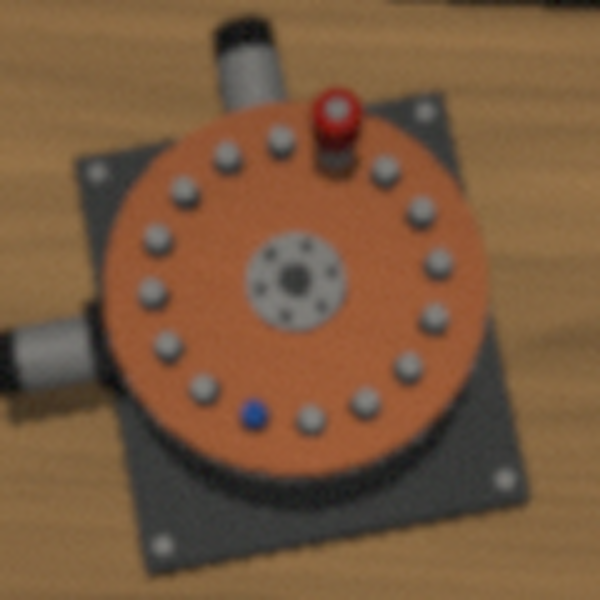

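View pics/c1.png

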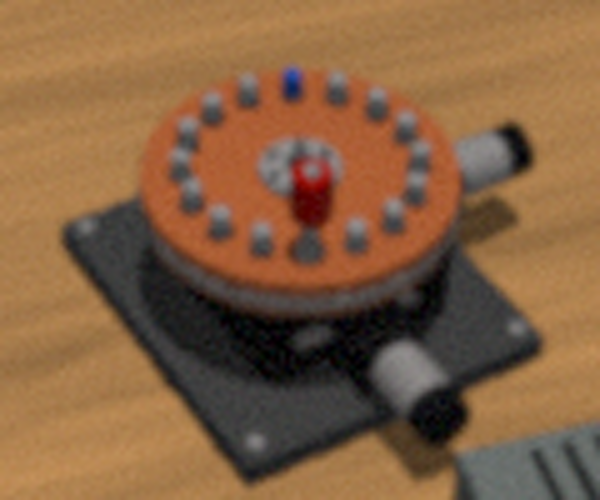

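Run:
```python
from h import *
from scipy.optimize import least_squares
P=[(281,140),(228,156),(184,190),(157,239),(152,293),(168,346),(204,388),(254,413),(311,419),(366,402),(409,366),(435,317),(439,263),(421,212),(386,170)]
T=lambda p,o:((p[0]+.5)/5-.5+o[0],(p[1]+.5)/5-.5+o[1])
obs=[("top",T(p,(255,130)),.149,7-i,.085) for i,p in enumerate(P)]  # k steps from blue (i=7)
obs+=[("top",T((295,280),(255,130)),.143,0,0),("top",T((337,112),(255,130)),.208,8,.085),("scene",T((313,169),(260,180)),.208,8,.085),("scene",T((292,72),(260,180)),.149,0,.085)]
obs+=[("scene",T((x,y),(260,180)),.149,k,.085) for x,y,k in((338,76,-1),(249,78,1),(405,115,-3),(187,122,3),(261,228,7),(357,226,-7))]
def X(p,o):
    a=p[2]+np.pi+p[3]*o[3]*np.pi/8
    return [p[0]+o[4]*np.cos(a),p[1]+o[4]*np.sin(a),o[2]]
def fit(s,sel):
    f=lambda p:np.concatenate([proj(o[0],X([*p,s],o))-o[1] for o in sel]);return least_squares(f,[.573,.0245,-.22])
for s in(1,-1):
  for n,sel in(("all",obs),("top",[o for o in obs if o[0]=="top"]),("scene",[o for o in obs if o[0]=="scene"])):
    r=fit(s,sel);print(s,n,r.x,np.sqrt(np.mean(r.fun**2)))
    if n=="all":print(r.fun.round(1))
    p=[*r.x,s];print(X(p,("",0,.188,8,.085)))
from scipy.spatial.transform import Rotation as Ro
s=arm.sense();print(Ro.from_rotvec(s["tool_rot"]).as_matrix().round(4),s["clock"])
c=arm.get_calibration("top");print(-np.array(c["R"]).T@c["t"])
```

```text
1 all [ 0.57402096  0.02530709 -0.29397789] 23.09285917416916
[ 22.4   6.9  39.7  12.4  51.3  16.1  55.1  17.2  50.3  15.9  37.9  12.
  19.6   6.3  -1.8  -0.5 -22.9  -7.5 -40.5 -13.1 -51.6 -16.6 -54.9 -17.6
 -49.8 -16.  -37.1 -12.1 -19.2  -6.2   0.2  -0.1   1.8   0.3  -1.2   0.8
   2.2   1.    1.9   1.5   1.9   0.8   1.6   2.1   1.4   0.1  -0.7   0.4
  -0.9   1.1]
[np.float64(0.6553743603261546), np.float64(0.0006773463141395292), 0.188]Traceback (most recent call last):
  File "<stdin>", line 15, in <module>
  File "<stdin>", line 12, in fit
    return func(*args, **kwargs)
    result = trf(vector_fun.fun, vector_fun.jac, x0, f0, J0, lb, ub, ftol, xtol,
                 gtol, max_nfev, x_scale, loss_function, tr_solver,
                 tr_options.copy(), verbose, callback=callback_wrapped)
    return trf_no_bounds(
        fun, jac, x0, f0, J0, ftol, xtol, gtol, max_nfev, x_scale,
        loss_function, tr_solver, tr_options, verbose, callback=callback)
    J = jac(x)
    self._update_jac()
    ~~~~~~~~~~~~~~~~^^
    self.J = self.jac_wrapped(xp_copy(self.x), f0=self.f)
           
[... 410 characters left out ...]
ethod,
                             ^^^^^^^^^^^^^^^^^^^^^^
                             mf)
                             ^^^
    df = [f_eval - f0 for f_eval in f_evals]
                                    ^^^^^^^
    f = np.atleast_1d(self.fun(x, *self.args, **self.kwargs))
                      ~~~~~~~~^^^^^^^^^^^^^^^^^^^^^^^^^^^^^^
    return np.atleast_1d(self.fun(x))
                         ~~~~~~~~^^^
    return self.f(x, *self.args, **self.kwargs)
           ~~~~~~^^^^^^^^^^^^^^^^^^^^^^^^^^^^^^
  File "<stdin>", line 12, in <lambda>
  File "h.py", line 9, in proj
    c=arm.get_calibration(n); f=200/np.tan(np.radians(c["fovy"]/2))
ValueError: time passes only in moves, steps and waits
```

```bash
python3 - <<'E'
from bench import arm
import pickle
pickle.dump({n:arm.get_calibration(n) for n in("top","scene")},open("cal.pkl","wb"))
E
sed -i 's/^from bench import arm/from bench import arm\nimport pickle\nCAL=pickle.load(open("cal.pkl","rb"))/; s/arm.get_calibration(n)/CAL[n]/' h.py
python3 - <<'E'
from h import *
from scipy.optimize import least_squares
P=[(281,140),(228,156),(184,190),(157,239),(152,293),(168,346),(204,388),(254,413),(311,419),(366,402),(409,366),(435,317),(439,263),(421,212),(386,170)]
T=lambda p,o:((p[0]+.5)/5-.5+o[0],(p[1]+.5)/5-.5+o[1])
obs=[("top",T(p,(255,130)),.149,i-7,.085) for i,p in enumerate(P)]
obs+=[("top",T((295,280),(255,130)),.143,0,0),("top",T((337,112),(255,130)),.208,8,.085),("scene",T((313,169),(260,180)),.208,8,.085),("scene",T((292,72),(260,180)),.149,0,.085)]
obs+=[("scene",T((x,y),(260,180)),.149,k,.085) for x,y,k in((338,76,-1),(249,78,1),(405,115,-3),(187,122,3),(261,228,7),(357,226,-7))]
def X(p,o):
    a=p[2]+np.pi+o[3]*np.pi/8
    return [p[0]+o[4]*np.cos(a),p[1]+o[4]*np.sin(a),o[2]]
def fit(sel):
    f=lambda p:np.concatenate([proj(o[0],X(p,o))-o[1] for o in sel]);return least_squares(f,[.573,.0245,-.22])
for n,sel in(("all",obs),("top",[o for o in obs if o[0]=="top"]),("scene",[o for o in obs if o[0]=="scene"])):
    r=fit(sel);print(n,r.x,np.sqrt(np.mean(r.fun**2)),np.round(X(r.x,("",0,.188,8,.085)),4))
    if n=="all":print(r.fun.round(1))
from scipy.spatial.transform import Rotation as Ro
s=arm.sense();print(Ro.from_rotvec(s["tool_rot"]).as_matrix().round(4),s["clock"])
c=CAL["top"];print(-np.array(c["R"]).T@c["t"])
E
```

```text
all [ 0.57280093  0.02499408 -0.22961247] 0.4215725313140534 [0.6556 0.0056 0.188 ]
[ 0.   0.3 -0.1  0.3  0.1  0.4  0.1  0.1 -0.1  0.2 -0.   0.2 -0.   0.3
  0.1  0.5  0.1  0.3  0.1  0.4  0.2  0.3  0.2  0.3  0.2  0.1  0.3 -0.
  0.   0.1  0.3  0.3  0.1  0.2  0.2  0.6  0.5  0.8  0.3  0.9  0.3  1.
  0.7  1.   0.6  0.9  0.6  0.6  0.3  0.4]
top [ 0.57356129  0.02533882 -0.23049527] 0.11844231186684798 [0.6563 0.0059 0.188 ]
scene [ 0.56845231  0.02465787 -0.22768062] 0.2077345545934542 [0.6513 0.0055 0.188 ]
[[ 9.360e-01  3.521e-01 -5.000e-04]
 [ 3.521e-01 -9.360e-01  1.500e-03]
 [ 0.000e+00 -1.600e-03 -1.000e+00]] 0.1
[ 0.2772065  -0.00469831  1.28368238]
```

Request:
move_arm(rows="1 .128 -.073 0 0; 1 .257 -.145 0 0; 1 .385 -.218 0 0; 1 .513 -.291 0 0; 1 .642 -.363 0 0; 1 .77 -.436 0 0", newtons=25)

```text
clock: 0.6
tcp_pos: [0.3164, -0.401, 0.2497]
tool_rot: [-3.09, -0.561, 0.0]
contact_force: [1.1, -0.5, 0.0]
width: 0.0851
gripper_force: 0.0
```

Request:
move_arm(rows="1 .128 -.073 0 0; 1 .257 -.145 0 0; 1 .385 -.218 0 0; 1 .513 -.291 0 0; 1 .642 -.363 0 0; 1 .77 -.436 0 0")

```text
clock: 1.1
tcp_pos: [0.4299, -0.2651, 0.2497]
tool_rot: [-3.091, -0.562, 0.001]
contact_force: [1.0, 0.1, 0.3]
width: 0.0859
gripper_force: 0.0
```

Request:
move_arm(rows="1 .128 -.073 0 0; 1 .257 -.145 0 0; 1 .385 -.218 0 0; 1 .513 -.291 0 0; 1 .642 -.363 0 0; 1 .77 -.436 0 0")

```text
clock: 1.6
tcp_pos: [0.5433, -0.1293, 0.2496]
tool_rot: [-3.091, -0.562, 0.001]
contact_force: [0.5, -0.3, -0.2]
width: 0.0853
gripper_force: 0.0
```

Request:
move_arm(rows="1 .1 -.057 0 -.078; 1 .2 -.113 0 -.156; 1 .3 -.17 0 -.234; 1 .4 -.227 0 -.312; 1 .5 -.283 0 -.39; 1 .6 -.34 0 -.468; 1 .7 -.396 0 -.546; 1 .77 -.436 0 -.624")

```text
clock: 2.27
tcp_pos: [0.6571, 0.0068, 0.2492]
tool_rot: [-2.455, -1.959, 0.001]
contact_force: [-0.2, 0.1, 0.2]
width: 0.0852
gripper_force: 0.0
```

Request:
move_arm(rows="1 0 0 0 0; 1 0 0 0 0; 1 0 0 0 0")

```text
clock: 2.52
tcp_pos: [0.6556, 0.0046, 0.2495]
tool_rot: [-2.464, -1.948, 0.002]
contact_force: [1.2, -0.2, -0.5]
width: 0.0852
gripper_force: 0.0
```

Request:
move_arm(rows="1 .004 .0 .07 0; 1 .004 .0 .15 0; 1 .004 .0 .22 0; 1 .004 .0 .295 0; 1 .004 0 .295 0; 1 .004 0 .295 0")

```text
clock: 3.02
tcp_pos: [0.6555, 0.005, 0.1907]
tool_rot: [-2.464, -1.948, 0.003]
contact_force: [0.2, -0.9, -0.4]
width: 0.0855
gripper_force: 0.0
```

Run:
```python
from h import *
a=arm.grab_frame("top")[:,:,::-1];b=arm.grab_frame("scene")[:,:,::-1]
f=lambda i:cv2.resize(i,None,fx=5,fy=5,interpolation=cv2.INTER_CUBIC)
cv2.imwrite("pics/d.png",np.hstack([cv2.resize(a[130:250,255:375],(400,400)),cv2.resize(b[180:280,260:380],(400,400))]))
```

```text
(no output)
```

View pics/d.png

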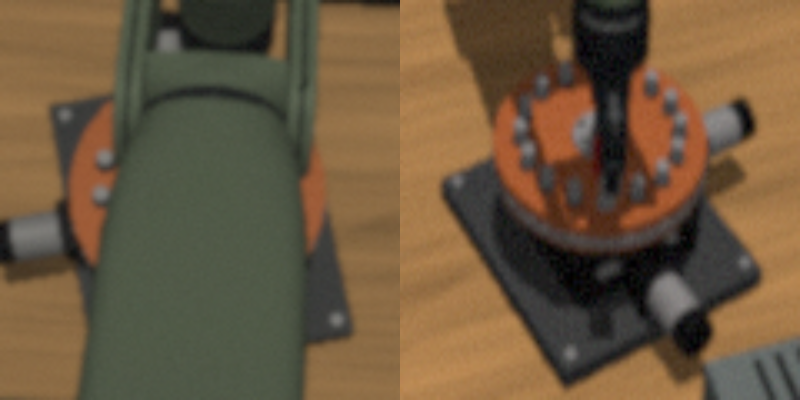

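The top view is blocked by the forearm. The scene view shows most of the pins, with the handle between the fingers. Now I'll close the fingers.

Request:
move_arm(rows="-1 0 0 0 0; -1 0 0 0 0; -1 0 0 0 0", newtons=20)

```text
clock: 3.37
tcp_pos: [0.6567, 0.0059, 0.1918]
tool_rot: [2.462, 1.95, 0.002]
contact_force: [0.7, 0.6, -0.1]
width: 0.0518
gripper_force: 0.0
```

Request:
move_arm(rows="-1 0 0 0 0; -1 0 0 0 0; -1 0 0 0 0; -1 0 0 0 0")

```text
clock: 3.7
tcp_pos: [0.6566, 0.006, 0.1914]
tool_rot: [2.462, 1.951, 0.001]
contact_force: [-0.1, 0.5, 1.7]
width: 0.0293
gripper_force: 21.5
```

Run:
```python
from h import *
a=arm.grab_frame("scene")
s=arm.sense();print({k:np.round(s[k],4) for k in("clock","tcp_pos","contact_force","wrist_torque","width","gripper_force","q")})
```

```text
{'clock': np.float64(3.75), 'tcp_pos': array([0.6566, 0.006 , 0.1915]), 'contact_force': array([-0.322,  0.588,  1.681]), 'wrist_torque': array([-0.0155,  0.0172,  0.0341]), 'width': np.float64(0.029), 'gripper_force': np.float64(21.5359), 'q': array([-8.4000e-03,  4.8500e-01,  1.4518e+00, -1.0000e-04,  1.2038e+00,
        2.2240e-01])}
```

```bash
cat > g.py <<'E'
import numpy as np
def calls(th,grip,start):
    """rows following handle angles th (from commanded tool-frame offset start, in 0.2 m units, origin=carousel axis)"""
    c=np.array(start)
    for i in range(0,len(th),8):
        r=[(.425*np.array([np.sin(t),np.cos(t)])-c).round(3) for t in th[i:i+8]]
        print("; ".join(f"{g:g} {a[0]:g} {a[1]:g} 0 0" for g,a in zip(grip[i:i+8],r)));c=c+r[-1];print("  end",c.round(3))
E
python3 - <<'E'
from g import *
t=np.arange(1,49)/12;T=2.5
th=np.where(t<T,.8*(t-T/np.pi*np.sin(np.pi*t/T)),.8*T+1.6*(t-T))
g=np.where(np.arange(48)<38,-1,1);print(th.round(2))
calls(th,g,(0,.425))
E
```

```text
[0.   0.   0.   0.01 0.02 0.03 0.04 0.06 0.08 0.12 0.15 0.19 0.24 0.3
 0.36 0.43 0.51 0.59 0.69 0.78 0.88 0.99 1.11 1.23 1.35 1.47 1.6  1.73
 1.87 2.   2.13 2.27 2.4  2.53 2.67 2.8  2.93 3.07 3.2  3.33 3.47 3.6
 3.73 3.87 4.   4.13 4.27 4.4 ]
-1 0 -0 0 0; -1 0 -0 0 0; -1 0.001 -0 0 0; -1 0.003 -0 0 0; -1 0.006 -0 0 0; -1 0.011 -0 0 0; -1 0.017 -0 0 0; -1 0.026 -0.001 0 0
  end [0.026 0.424]
-1 0.01 -0.001 0 0; -1 0.023 -0.002 0 0; -1 0.038 -0.004 0 0; -1 0.056 -0.007 0 0; -1 0.077 -0.012 0 0; -1 0.1 -0.018 0 0; -1 0.125 -0.027 0 0; -1 0.153 -0.038 0 0
  end [0.179 0.386]
-1 0.029 -0.015 0 0; -1 0.059 -0.034 0 0; -1 0.09 -0.057 0 0; -1 0.12 -0.084 0 0; -1 0.15 -0.117 0 0; -1 0.177 -0.154 0 0; -1 0.201 -0.196 0 0; -1 0.221 -0.242 0 0
  end [0.4   0.144]
-1 0.015 -0.05 0 0; -1 0.023 -0.103 0 0; -1 0.025 -0.158 0 0; -1 0.019 -0.213 0 0; -1 0.007 -0.268 0 0; -1 -0.014 -0.321 0 0; -1 -0.04 -0.371 0 0; -1 -0.074 -0.416 0 0
  end [ 0.326 -0.272]
-1 -0.039 -0.041 0 0; -1 -0.083 -0.077 0 0; -1 -0.132 -0.106 0 0; -1 -0.184 -0.128 0 0; -1 -0.238 -0.144 0 0; -1 -0.294 -0.152 0 0; 1 -0.351 -0.152 0 0; 1 -0.407 -0.145 0 0
  end [-0.081 -0.417]
1 -0.055 0.014 0 0; 1 -0.107 0.036 0 0; 1 -0.156 0.064 0 0; 1 -0.201 0.099 0 0; 1 -0.241 0.139 0 0; 1 -0.275 0.184 0 0; 1 -0.302 0.234 0 0; 1 -0.323 0.286 0 0
  end [-0.404 -0.131]
```

Request:
move_arm(rows="-1 0 0 0 0; -1 0 0 0 0; -1 0.001 0 0 0; -1 0.003 0 0 0; -1 0.006 0 0 0; -1 0.011 0 0 0; -1 0.017 0 0 0; -1 0.026 -0.001 0 0")

```text
clock: 4.42
tcp_pos: [0.6576, 0.011, 0.1914]
tool_rot: [2.462, 1.95, 0.001]
contact_force: [-0.0, -0.5, 5.2]
width: 0.0294
gripper_force: 21.8
```

Request:
move_arm(rows="-1 0.01 -0.001 0 0; -1 0.023 -0.002 0 0; -1 0.038 -0.004 0 0; -1 0.056 -0.007 0 0; -1 0.077 -0.012 0 0; -1 0.1 -0.018 0 0; -1 0.125 -0.027 0 0; -1 0.153 -0.038 0 0")

```text
clock: 5.08
tcp_pos: [0.6571, 0.0426, 0.1914]
tool_rot: [2.462, 1.95, 0.0]
contact_force: [-0.7, -0.6, 5.4]
width: 0.0296
gripper_force: 21.9
```

Request:
move_arm(rows="-1 0.029 -0.015 0 0; -1 0.059 -0.034 0 0; -1 0.09 -0.057 0 0; -1 0.12 -0.084 0 0; -1 0.15 -0.117 0 0; -1 0.177 -0.154 0 0; -1 0.201 -0.196 0 0; -1 0.221 -0.242 0 0")

```text
clock: 5.75
tcp_pos: [0.6198, 0.0968, 0.1914]
tool_rot: [2.462, 1.951, -0.0]
contact_force: [-1.4, -2.5, 6.7]
width: 0.0293
gripper_force: 22.0
```

Request:
move_arm(rows="-1 0.015 -0.05 0 0; -1 0.023 -0.103 0 0; -1 0.025 -0.158 0 0; -1 0.019 -0.213 0 0; -1 0.007 -0.268 0 0; -1 -0.014 -0.321 0 0; -1 -0.04 -0.371 0 0; -1 -0.074 -0.416 0 0")

```text
clock: 6.42
tcp_pos: [0.5354, 0.1012, 0.1914]
tool_rot: [2.461, 1.951, 0.001]
contact_force: [1.1, -2.6, 4.8]
width: 0.0296
gripper_force: 22.0
```

Request:
move_arm(rows="-1 -0.039 -0.041 0 0; -1 -0.083 -0.077 0 0; -1 -0.132 -0.106 0 0; -1 -0.184 -0.128 0 0; -1 -0.238 -0.144 0 0; -1 -0.294 -0.152 0 0; 1 -0.351 -0.152 0 0; 1 -0.407 -0.145 0 0")

```text
clock: 7.08
tcp_pos: [0.4874, 0.028, 0.1902]
tool_rot: [-2.461, -1.95, 0.003]
contact_force: [0.6, -0.3, 0.9]
width: 0.0529
gripper_force: 0.0
```

Request:
move_arm(rows="1 -0.055 0.014 0 0; 1 -0.107 0.036 0 0; 1 -0.156 0.064 0 0; 1 -0.201 0.099 0 0")

```text
clock: 7.42
tcp_pos: [0.499, -0.0162, 0.1908]
tool_rot: [-2.463, -1.95, 0.001]
contact_force: [0.3, 1.0, 0.4]
width: 0.0854
gripper_force: 0.0
```

Run:
```python
from h import *
t=arm.sense()["clock"];b=arm.grab_frame("scene")[:,:,::-1];cv2.imwrite(f"pics/s_{t:.3f}.png",b)
cv2.imwrite("pics/v1.png",cv2.resize(b[170:270,260:380],(720,600),interpolation=cv2.INTER_CUBIC));print(t,arm.sense()["clock"])
```

```text
7.4167 7.4667
```

View pics/v1.png

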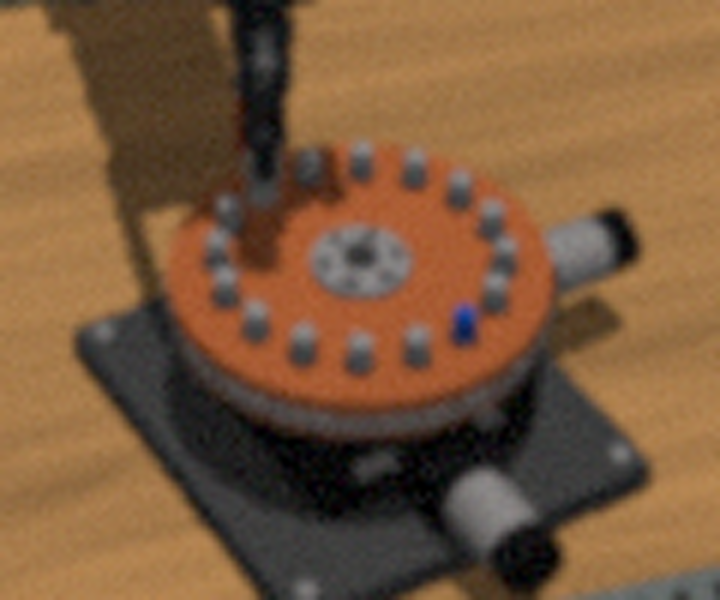

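```bash
cat > m.py <<'E'
from h import *
def ang(b):
    """carousel angle theta from the blue pin in a BGR scene picture (tool-y zero)"""
    h=cv2.cvtColor(b,cv2.COLOR_BGR2HSV);m=cv2.inRange(h,(105,120,50),(130,255,255))
    r=np.zeros_like(m);r[180:245,280:360]=m[180:245,280:360]
    M=cv2.moments(r,True)
    if M["m00"]<4:return None
    p=ray("scene",(M["m10"]/M["m00"],M["m01"]/M["m00"]),.143)-np.array([.5685,.0247,.143])
    return round(float(np.arctan2(p[1],p[0])-np.pi+.2328)%(2*np.pi),3),round(float(np.hypot(p[0],p[1])),4),M["m00"]
def look():
    t=float(arm.sense()["clock"]);b=np.ascontiguousarray(arm.grab_frame("scene")[:,:,::-1]);cv2.imwrite(f"pics/s_{t:.3f}.png",b)
    print("t",t,ang(b),"now",arm.sense()["clock"],arm.sense()["tcp_pos"].round(4));return b
E
python3 - <<'E'
from m import *
for f in("scene0","s_7.417"):print(f,ang(cv2.imread(f"pics/{f}.png")))
E
```

```text
scene0 (0.008, 0.082, 9.0)
s_7.417 (3.823, 0.0872, 11.0)
```

```bash
cat > c.py <<'E'
from m import *
from g import *
from scipy.optimize import least_squares
from scipy.integrate import odeint
import glob,sys
def sim(p,ts):  # p: theta,omega at t0=6.95, inertia ratio
    I=.068*p[2];y=odeint(lambda y,t:[y[1],-(.0034+.0032*y[1])/I],[p[0],p[1]],[6.95,*ts]);return y[1:]
def fit():
    o=[]
    for f in sorted(glob.glob("pics/s_*.png"),key=lambda f:float(f[7:-4])):
        a=ang(cv2.imread(f));t=float(f[7:-4])
        if a and abs(a[1]-.085)<.008:o.append((t,a[0]))
    ts=np.array([x[0] for x in o]);an=np.array([x[1] for x in o])
    w=lambda d:(d+np.pi)%(2*np.pi)-np.pi
    r=least_squares(lambda p:np.r_[w(sim(p,ts)[:,0]-an)/.02,(p[0]-3.12)/.03,(p[1]-1.58)/.04,(p[2]-1)/.15],[3.12,1.6,1])
    print("fit",r.x.round(3),"res",(r.fun[:-3]*.02).round(3));return r.x
def nxt(start,n=8,shot=True,grip=1):
    if shot:look()
    p=fit();now=float(arm.sense()["clock"]);ts=now+np.arange(1,n+1)/12;y=sim(p,ts)
    print("theta",y[:,0].round(2),"omega",y[-1,1].round(2));calls(y[:,0],[grip]*n,start)
E
python3 -c "
from c import *
nxt((-.282,-.318),shot=False)"
```

```text
fit [3.108 1.57  0.996] res [0.005]
theta [4.03 4.15 4.28 4.4  4.52 4.64 4.76 4.88] omega 1.43
1 -0.047 0.049 0 0; 1 -0.078 0.092 0 0; 1 -0.103 0.138 0 0; 1 -0.122 0.187 0 0; 1 -0.135 0.237 0 0; 1 -0.142 0.288 0 0; 1 -0.142 0.339 0 0; 1 -0.137 0.389 0 0
  end [-0.419  0.071]
```

Request:
move_arm(rows="1 -0.047 0.049 0 0; 1 -0.078 0.092 0 0; 1 -0.103 0.138 0 0; 1 -0.122 0.187 0 0; 1 -0.135 0.237 0 0; 1 -0.142 0.288 0 0; 1 -0.142 0.339 0 0; 1 -0.137 0.389 0 0")

```text
clock: 8.13
tcp_pos: [0.5694, -0.0596, 0.1909]
tool_rot: [2.462, 1.951, 0.0]
contact_force: [0.8, 0.4, -0.1]
width: 0.085
gripper_force: 0.0
```

```bash
python3 -c "
from c import *
nxt((-.419,.071))"
```

```text
t 8.1333 (4.88, 0.0839, 8.0) now 8.1833 [ 0.5715 -0.0597  0.1909]
fit [3.108 1.57  0.995] res [0.005 0.   ]
theta [5.07 5.19 5.3  5.42 5.53 5.65 5.76 5.87] omega 1.34
1 0.021 0.078 0 0; 1 0.041 0.123 0 0; 1 0.066 0.166 0 0; 1 0.096 0.205 0 0; 1 0.129 0.24 0 0; 1 0.167 0.271 0 0; 1 0.207 0.297 0 0; 1 0.25 0.319 0 0
  end [-0.169  0.39 ]
```

Tracking matches the model, so I'll continue.

Request:
move_arm(rows="1 0.021 0.078 0 0; 1 0.041 0.123 0 0; 1 0.066 0.166 0 0; 1 0.096 0.205 0 0; 1 0.129 0.24 0 0; 1 0.167 0.271 0 0; 1 0.207 0.297 0 0; 1 0.25 0.319 0 0")

```text
clock: 8.85
tcp_pos: [0.6425, -0.0246, 0.1909]
tool_rot: [-2.462, -1.951, 0.0]
contact_force: [0.8, 0.2, 0.2]
width: 0.0855
gripper_force: 0.0
```

```bash
python3 -c "
from c import *
nxt((-.169,.39))"
```

```text
t 8.85 (5.939, 0.0814, 8.0) now 8.9 [ 0.6436 -0.0231  0.1909]
fit [3.097 1.593 1.083] res [ 0.005  0.022 -0.017]
theta [6.11 6.22 6.33 6.44 6.56 6.67 6.78 6.89] omega 1.31
1 0.094 0.028 0 0; 1 0.142 0.034 0 0; 1 0.19 0.034 0 0; 1 0.237 0.03 0 0; 1 0.283 0.019 0 0; 1 0.328 0.004 0 0; 1 0.37 -0.016 0 0; 1 0.41 -0.04 0 0
  end [0.241 0.35 ]
```

Request:
move_arm(rows="1 0.094 0.028 0 0; 1 0.142 0.034 0 0; 1 0.19 0.034 0 0; 1 0.237 0.03 0 0; 1 0.283 0.019 0 0; 1 0.328 0.004 0 0; 1 0.37 -0.016 0 0; 1 0.41 -0.04 0 0")

```text
clock: 9.57
tcp_pos: [0.6524, 0.0571, 0.191]
tool_rot: [2.462, 1.951, -0.0]
contact_force: [0.2, 0.5, -0.3]
width: 0.0852
gripper_force: 0.0
```

```bash
python3 -c "
from c import *
nxt((.241,.35))"
```

```text
t 9.5667 (0.642, 0.0818, 12.0) now 9.6167 [0.6517 0.0588 0.1911]
fit [3.09  1.599 1.143] res [ 0.002  0.027 -0.003 -0.012]
theta [7.09 7.2  7.31 7.41 7.52 7.63 7.73 7.84] omega 1.26
1 0.065 -0.056 0 0; 1 0.096 -0.091 0 0; 1 0.122 -0.129 0 0; 1 0.144 -0.169 0 0; 1 0.161 -0.211 0 0; 1 0.173 -0.255 0 0; 1 0.181 -0.299 0 0; 1 0.184 -0.343 0 0
  end [0.425 0.007]
```

Request:
move_arm(rows="1 0.065 -0.056 0 0; 1 0.096 -0.091 0 0; 1 0.122 -0.129 0 0; 1 0.144 -0.169 0 0; 1 0.161 -0.211 0 0; 1 0.173 -0.255 0 0; 1 0.181 -0.299 0 0; 1 0.184 -0.343 0 0")

```text
clock: 10.28
tcp_pos: [0.5935, 0.1081, 0.191]
tool_rot: [2.462, 1.951, -0.0]
contact_force: [-0.5, 0.3, 0.2]
width: 0.0855
gripper_force: 0.0
```

```bash
python3 -c "
from c import *
nxt((.425,.007))"
```

```text
t 10.2833 (1.532, 0.0855, 11.0) now 10.3333 [0.5918 0.1084 0.1911]
fit [3.092 1.6   1.103] res [ 0.004  0.027 -0.006 -0.021  0.008]
theta [7.99 8.09 8.19 8.29 8.39 8.49 8.59 8.69] omega 1.18
1 -0.004 -0.064 0 0; 1 -0.012 -0.107 0 0; 1 -0.024 -0.148 0 0; 1 -0.041 -0.188 0 0; 1 -0.061 -0.226 0 0; 1 -0.084 -0.261 0 0; 1 -0.111 -0.293 0 0; 1 -0.141 -0.323 0 0
  end [ 0.284 -0.316]
```

Request:
move_arm(rows="1 -0.004 -0.064 0 0; 1 -0.012 -0.107 0 0; 1 -0.024 -0.148 0 0; 1 -0.041 -0.188 0 0; 1 -0.061 -0.226 0 0; 1 -0.084 -0.261 0 0; 1 -0.111 -0.293 0 0; 1 -0.141 -0.323 0 0")

```text
clock: 11.0
tcp_pos: [0.5244, 0.0947, 0.191]
tool_rot: [2.462, 1.951, 0.0]
contact_force: [0.6, 0.4, 0.2]
width: 0.0859
gripper_force: 0.0
```

```bash
python3 -c "
from c import *
nxt((.284,-.316))"
```

```text
t 11.0 (2.4, 0.0889, 11.0) now 11.05 [0.5229 0.0939 0.191 ]
fit [3.092 1.601 1.088] res [ 0.005  0.028 -0.006 -0.022  0.005  0.003]
theta [8.84 8.94 9.03 9.13 9.22 9.32 9.41 9.5 ] omega 1.11
1 -0.05 -0.039 0 0; 1 -0.085 -0.06 0 0; 1 -0.122 -0.077 0 0; 1 -0.16 -0.091 0 0; 1 -0.199 -0.1 0 0; 1 -0.238 -0.107 0 0; 1 -0.278 -0.109 0 0; 1 -0.317 -0.108 0 0
  end [-0.033 -0.424]
```

Request:
move_arm(rows="1 -0.05 -0.039 0 0; 1 -0.085 -0.06 0 0; 1 -0.122 -0.077 0 0; 1 -0.16 -0.091 0 0; 1 -0.199 -0.1 0 0; 1 -0.238 -0.107 0 0; 1 -0.278 -0.109 0 0; 1 -0.317 -0.108 0 0")

```text
clock: 11.72
tcp_pos: [0.4894, 0.0375, 0.191]
tool_rot: [2.462, 1.951, 0.0]
contact_force: [-1.0, 0.1, -0.2]
width: 0.0851
gripper_force: 0.0
```

```bash
python3 -c "
from c import *
nxt((-.033,-.424))"
```

```text
t 11.7167 (3.172, 0.0897, 10.0) now 11.7667 [0.4891 0.0365 0.191 ]
fit [3.089 1.612 1.022] res [ 0.006  0.032 -0.002 -0.022 -0.003 -0.015  0.017]
theta [ 9.62  9.7   9.79  9.88  9.97 10.05 10.14 10.22] omega 1.02
1 -0.048 0.007 0 0; 1 -0.084 0.016 0 0; 1 -0.12 0.027 0 0; 1 -0.154 0.042 0 0; 1 -0.186 0.06 0 0; 1 -0.217 0.08 0 0; 1 -0.246 0.103 0 0; 1 -0.272 0.128 0 0
  end [-0.305 -0.296]
```

Request:
move_arm(rows="1 -0.048 0.007 0 0; 1 -0.084 0.016 0 0; 1 -0.12 0.027 0 0; 1 -0.154 0.042 0 0; 1 -0.186 0.06 0 0; 1 -0.217 0.08 0 0; 1 -0.246 0.103 0 0; 1 -0.272 0.128 0 0")

```text
clock: 12.43
tcp_pos: [0.5024, -0.0212, 0.191]
tool_rot: [2.462, 1.951, -0.0]
contact_force: [-0.6, -0.4, -0.2]
width: 0.0855
gripper_force: 0.0
```

```bash
python3 -c "
from c import *
nxt((-.305,-.296))"
```

```text
t 12.4333 (3.882, 0.0883, 11.0) now 12.4833 [ 0.5033 -0.022   0.191 ]
fit [3.083 1.626 0.961] res [ 0.006  0.037  0.004 -0.018 -0.004 -0.025 -0.005  0.022]
theta [10.32 10.4  10.48 10.56 10.64 10.72 10.8  10.87] omega 0.92
1 -0.026 0.03 0 0; 1 -0.047 0.058 0 0; 1 -0.065 0.087 0 0; 1 -0.081 0.117 0 0; 1 -0.093 0.148 0 0; 1 -0.104 0.18 0 0; 1 -0.112 0.212 0 0; 1 -0.117 0.244 0 0
  end [-0.422 -0.052]
```

Request:
move_arm(rows="1 -0.026 0.03 0 0; 1 -0.047 0.058 0 0; 1 -0.065 0.087 0 0; 1 -0.081 0.117 0 0; 1 -0.093 0.148 0 0; 1 -0.104 0.18 0 0; 1 -0.112 0.212 0 0; 1 -0.117 0.244 0 0")

```text
clock: 13.15
tcp_pos: [0.5449, -0.0547, 0.191]
tool_rot: [2.463, 1.951, -0.0]
contact_force: [-0.5, 0.2, -0.9]
width: 0.0854
gripper_force: 0.0
```

```bash
python3 -c "
from c import *
nxt((-.422,-.052))"
```

```text
t 13.15 (4.592, 0.0844, 10.0) now 13.2 [ 0.5461 -0.055   0.191 ]
fit [3.083 1.626 0.962] res [ 0.006  0.037  0.004 -0.018 -0.004 -0.025 -0.005  0.023 -0.   ]
theta [11.   11.07 11.15 11.22 11.29 11.37 11.44 11.51] omega 0.85
1 -0.003 0.053 0 0; 1 -0.002 0.085 0 0; 1 0.002 0.116 0 0; 1 0.008 0.147 0 0; 1 0.016 0.177 0 0; 1 0.026 0.206 0 0; 1 0.038 0.235 0 0; 1 0.052 0.262 0 0
  end [-0.37  0.21]
```

Request:
move_arm(rows="1 -0.003 0.053 0 0; 1 -0.002 0.085 0 0; 1 0.002 0.116 0 0; 1 0.008 0.147 0 0; 1 0.016 0.177 0 0; 1 0.026 0.206 0 0; 1 0.038 0.235 0 0; 1 0.052 0.262 0 0")

```text
clock: 13.87
tcp_pos: [0.5982, -0.0561, 0.191]
tool_rot: [2.462, 1.951, 0.0]
contact_force: [0.1, 0.3, -0.0]
width: 0.0854
gripper_force: 0.0
```

```bash
python3 -c "
from c import *
nxt((-.37,.21))"
```

```text
t 13.8667 (5.245, 0.0824, 8.0) now 13.9167 [ 0.5994 -0.0558  0.1909]
fit [3.086 1.623 0.972] res [ 0.006  0.036  0.002 -0.02  -0.006 -0.025 -0.003  0.026  0.006 -0.007]
theta [11.63 11.7  11.77 11.84 11.91 11.98 12.05 12.11] omega 0.79
1 0.029 0.043 0 0; 1 0.047 0.067 0 0; 1 0.067 0.088 0 0; 1 0.089 0.109 0 0; 1 0.111 0.127 0 0; 1 0.134 0.144 0 0; 1 0.159 0.159 0 0; 1 0.184 0.172 0 0
  end [-0.186  0.382]
```

Request:
move_arm(rows="1 0.029 0.043 0 0; 1 0.047 0.067 0 0; 1 0.067 0.088 0 0; 1 0.089 0.109 0 0; 1 0.111 0.127 0 0; 1 0.134 0.144 0 0; 1 0.159 0.159 0 0; 1 0.184 0.172 0 0")

```text
clock: 14.58
tcp_pos: [0.6399, -0.0279, 0.191]
tool_rot: [2.462, 1.951, -0.0]
contact_force: [-0.2, 0.3, -0.5]
width: 0.0855
gripper_force: 0.0
```

```bash
python3 -c "
from c import *
nxt((-.186,.382),16)"
```

```text
t 14.5833 (5.902, 0.0815, 9.0) now 14.6333 [ 0.6405 -0.027   0.191 ]
fit [3.095 1.609 1.011] res [ 0.01   0.034 -0.004 -0.027 -0.012 -0.029 -0.002  0.034  0.022  0.019
 -0.035]
theta [12.26 12.32 12.39 12.45 12.52 12.58 12.65 12.71 12.77 12.83 12.89 12.95
 13.01 13.07 13.13 13.19] omega 0.69
1 0.057 0.023 0 0; 1 0.084 0.031 0 0; 1 0.111 0.036 0 0; 1 0.139 0.04 0 0; 1 0.166 0.043 0 0; 1 0.193 0.043 0 0; 1 0.22 0.042 0 0; 1 0.246 0.039 0 0
  end [0.06  0.421]
1 0.026 -0.005 0 0; 1 0.052 -0.011 0 0; 1 0.077 -0.019 0 0; 1 0.101 -0.028 0 0; 1 0.124 -0.038 0 0; 1 0.146 -0.049 0 0; 1 0.168 -0.062 0 0; 1 0.188 -0.076 0 0
  end [0.248 0.345]
```

Request:
move_arm(rows="1 0.057 0.023 0 0; -1 0.084 0.031 0 0; -1 0.111 0.036 0 0; -1 0.139 0.04 0 0; -1 0.166 0.043 0 0; -1 0.193 0.043 0 0; -1 0.22 0.042 0 0; -1 0.246 0.039 0 0", newtons=20)

```text
clock: 15.3
tcp_pos: [0.6579, 0.0184, 0.191]
tool_rot: [-2.462, -1.95, 0.001]
contact_force: [-3.3, 0.2, 1.8]
width: 0.0294
gripper_force: 22.0
```

Run:
```python
from g import *
t=np.arange(1,17)/12;T=16/12;w=.75
th=12.71+w/2*(t+T/np.pi*np.sin(np.pi*t/T));print(th[-1]);calls(th,[-1]*16,(.06,.421))
```

```text
13.21
-1 0.027 -0.005 0 0; -1 0.052 -0.011 0 0; -1 0.076 -0.018 0 0; -1 0.098 -0.027 0 0; -1 0.118 -0.035 0 0; -1 0.136 -0.044 0 0; -1 0.151 -0.052 0 0; -1 0.163 -0.059 0 0
  end [0.223 0.362]
-1 0.01 -0.007 0 0; -1 0.018 -0.012 0 0; -1 0.024 -0.016 0 0; -1 0.028 -0.019 0 0; -1 0.03 -0.021 0 0; -1 0.032 -0.022 0 0; -1 0.032 -0.022 0 0; -1 0.032 -0.022 0 0
  end [0.255 0.34 ]
```

Request:
move_arm(rows="-1 0.027 -0.005 0 0; -1 0.052 -0.011 0 0; -1 0.076 -0.018 0 0; -1 0.098 -0.027 0 0; -1 0.118 -0.035 0 0; -1 0.136 -0.044 0 0; -1 0.151 -0.052 0 0; -1 0.163 -0.059 0 0")

```text
clock: 15.97
tcp_pos: [0.6522, 0.0522, 0.191]
tool_rot: [-2.461, -1.95, 0.007]
contact_force: [-8.3, -2.1, 3.9]
width: 0.0296
gripper_force: 22.4
```

Request:
move_arm(rows="-1 0.01 -0.007 0 0; -1 0.018 -0.012 0 0; -1 0.024 -0.016 0 0; -1 0.028 -0.019 0 0; -1 0.03 -0.021 0 0; -1 0.032 -0.022 0 0; -1 0.032 -0.022 0 0; -1 0.032 -0.022 0 0")

```text
clock: 16.63
tcp_pos: [0.6495, 0.0585, 0.191]
tool_rot: [-2.462, -1.95, 0.008]
contact_force: [-8.2, -4.1, 3.4]
width: 0.0295
gripper_force: 22.3
```

Request:
move_arm(rows="-1 0 0 0 -.02; -1 0 0 0 -.07; -1 0 0 0 -.13; -1 0 0 0 -.2; -1 0 0 0 -.27; -1 0 0 0 -.33; -1 0 0 0 -.38; -1 0 0 0 -.41")

```text
clock: 17.3
tcp_pos: [0.6513, 0.0593, 0.191]
tool_rot: [1.714, 2.632, -0.001]
contact_force: [-1.0, -1.4, 1.7]
width: 0.0295
gripper_force: 22.0
```

Request:
move_arm(rows="-1 0 0 0 0; -1 0 0 0 0; -1 0 0 0 0; -1 0 0 0 0; -1 0 0 0 0; -1 0 0 0 0; -1 0 0 0 0; -1 0 0 0 0")

```text
clock: 17.97
tcp_pos: [0.6513, 0.0594, 0.191]
tool_rot: [-1.719, -2.63, 0.001]
contact_force: [-3.6, -1.8, 2.7]
width: 0.0297
gripper_force: 22.1
```

```bash
python3 -c "
from m import *
b=look();s=arm.sense();print(s['contact_force'],s['wrist_torque'],s['width'],s['gripper_force'])"
```

```text
t 17.9667 (0.7, 0.0838, 11.0) now 18.0167 [0.6513 0.0594 0.1911]
[-4.12848515 -2.08774744  3.26798505] [-0.28696343  0.60905912  0.03915281] 0.0294315465053031 22.150703072547913
```

Request:
move_arm(rows="-1 0 -.001 0 0; -1 0 -.003 0 0; -1 0 -.003 0 0; -1 0 -.003 0 0; -1 0 -.003 0 0; -1 0 -.003 0 0")

```text
clock: 18.52
tcp_pos: [0.6513, 0.0594, 0.1911]
tool_rot: [1.718, 2.629, 0.001]
contact_force: [-1.4, -1.1, 1.9]
width: 0.0291
gripper_force: 22.1
```

Request:
move_arm(rows="1 0 0 0 0; 1 0 0 0 0; 1 0 0 0 0; 1 0 0 0 0; 1 0 0 0 0; 1 0 0 0 0; 1 0 0 0 0; 1 0 0 0 0")

```text
clock: 19.18
tcp_pos: [0.651, 0.0593, 0.191]
tool_rot: [1.718, 2.63, 0.0]
contact_force: [-0.4, -0.3, -0.7]
width: 0.0851
gripper_force: 0.0
```

```bash
python3 -c "
from m import *
b=look();b=look();b=look()"
```

```text
t 19.1833 (0.71, 0.0822, 13.0) now 19.2333 [0.651  0.0592 0.191 ]
t 19.2333 (0.71, 0.0822, 13.0) now 19.2833 [0.651  0.0592 0.191 ]
t 19.2833 (0.701, 0.0832, 11.0) now 19.3333 [0.651  0.0592 0.191 ]
```

Request:
move_arm(rows="1 0 0 -.05 0; 1 0 0 -.12 0; 1 0 0 -.2 0; 1 0 0 -.28 0; 1 0 0 -.36 0; 1 0 0 -.42 0; 1 0 0 -.45 0; 1 0 0 -.45 0")

```text
clock: 20.0
tcp_pos: [0.6516, 0.0593, 0.2834]
tool_rot: [1.717, 2.627, 0.004]
contact_force: [0.2, -0.8, -0.4]
width: 0.0854
gripper_force: 0.0
```

Request:
move_arm(rows="1 0 0 0 0; 1 0 0 0 0; 1 0 0 0 0; 1 0 0 0 0; 1 0 0 0 0; 1 0 0 0 0; 1 0 0 0 0; 1 0 0 0 0")

```text
clock: 20.67
tcp_pos: [0.6509, 0.0592, 0.2809]
tool_rot: [-1.718, -2.63, 0.0]
contact_force: [0.2, -1.2, -0.4]
width: 0.0856
gripper_force: 0.0
```

```bash
python3 -c "
from m import *
b=look();print(arm.sense()['contact_force'])"
```

```text
t 20.6667 (0.703, 0.0824, 15.0) now 20.7167 [0.651  0.0592 0.2809]
[-0.54407555 -0.47084535  0.26246571]
```

The carousel angle has held at 0.70–0.71 rad for 1.5 s, so it is at rest and I'm handing in.

```bash
python3 -c "
from bench import arm
print(arm.hand_in())"
```

```text
the job is handed in; nothing more can be done
None
```

The job is handed in, though it returned no verdict: I spun the carousel up to about 1.6 rad/s, followed the handle with open fingers for over 7 s of coasting, caught and stopped it gently, and let go; it was still at rest 1.5 s later.

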